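# Try the keeper's lid, free the catch if need be, and hold the lid open

## Robot

A 6-joint arm with a two-finger parallel gripper is mounted at the origin on the work surface; the furniture and walls round the work are solid. World frame = base frame: x ahead of the robot, y to its left, z up, the work surface at z = 0. Lengths are in m, angles in rad, forces in N, time in s.
With the tool pointing down it reaches from about 0.35 to 0.975 m from the base axis. Payload 7.1 kg.
Tool frame: the origin (TCP) lies midway between the tips of the shut fingers; the grasp point (between the pads) lies 19 mm behind it (pinch_z is the distance from the TCP to the grasp point, in m); z points along the fingers, y is the line along which they close (so a half turn about z gives the same grasp; the last joint's range is limited). The gripper opens to 88 mm and grips with 3 to 60 N. Pads are 20 mm wide; open, the fingers measure 115 mm over their backs; the gripper's body (75 mm by 178 mm) begins 61 mm behind the grasp point.
Start: joints at [-1.291, 0.423, 1.63, -0, 1.089, -0.019], TCP at [0.184, -0.597, 0.223] pointing down, gripper open.
Joint ranges: [-3, 3], [-0.9, 2.11], [0.09, 2.58], [-1.31, 4.45], [0.11, 2.69], [-2.54, 2.54]. Speed limits (rad/s): [2.39, 2.39, 3.01, 3.14, 3.14, 3.14].

## Interface

Orientations are given as a unit quaternion [x, y, z, w].
In Python, from bench import * gives the robot as it stands. The module is installed in compiled form; this text tells all that it offers.
- The arm moves only by the tool jog_arm, never from a script. Its argument "moves" is a list of rows, each an object with "travel": the shift along the tool's x, y, z in m, a list of three; "rot": the turn, a rotation vector about the tool's x, y, z in rad, a list of three. A call has 1 to 8 rows; each row is the pose to reach, as a shift and turn from the pose commanded when the call began, along the tool's axes at that moment; what a row does not reach only later rows make up. A row lasts 1/8 s, in which the tool goes at most 62.5 mm and 10.7 degrees, less where a joint would pass 70% of its speed; a pose out of reach is approached as far as the arm can. A call with a gripper value outside its range is refused whole. "hand" is the opening, from 0 (shut) to 1 (fully open), set as the call begins (left out, the last holds). The fingers move at their own pace and stop on an object; "newtons" is the grip in N (left out, the last holds). Time passes only in rows, so rows that repeat a pose let the fingers close. It gives the time, the measured TCP pose, the force, the opening and the grip force at its end, in the units of the state.
- get_state(): the state, without advancing time (a new reading comes with each control period).
- snapshot(name): name is "scene" or "side" or "wrist"; returns a dict with "pixels" (400x640x3 uint8, red, green, blue), "depth" (400x640 float32, m along the optical axis (not along the pixel's ray), 0 where there is no reading), "fx", "fy", "cx", "cy" (pixels), "pose" (4x4, takes a point from camera to world coordinates). Camera axes: x right, y down, z forward; pixel columns grow to the right and rows downward; lengths in m; the calibration is good to about 2 mm. The wrist camera is an equidistant fisheye: a pixel r from the principal point sees the ray r / f radians off the axis. A picture is of the moment at which its call begins.
- close_job(): hands the job in; it is judged then, once.
The state is a dict: "time": time; "qpos": joint angles; "qd": joint speeds; "joint_efforts": joint torques, N m; "eef_pos": TCP position; "eef_rot": TCP orientation; "contact_force": force on the tool from outside, world axes, zero at the start; "ft_torque": the same for the moment, N m; "grip_width": opening from 0.0 (shut) to 1.0 (fully open); "gripper_force": force on a finger pad.
Only numpy, scipy, OpenCV 4.12 (cv2) and the standard library are available. Lean on these libraries where they do the work, as an engineer would, in place of code of your own. Each camera call takes 0.05 s, during which the arm holds its last target. There are 200 camera calls.

## Task

Get the steel bonbon keeper open for the cook, who needs both hands to fill it: first tug the lid's handle bar, with the catch knob still untouched, to learn whether the lid is caught. If it does not come, slide the catch knob outward, away from the handle, to free it; then raise the lid to about 60 degrees and finish while holding it there, still by the hand and standing still (it falls shut if let go). Leave the other things on the table where they stand.

Things in the scene. Friction and masses are not known exactly. Their poses are not given: they have to be found in the camera images.
- keeper: The bonbon keeper: a plain steel counter box fixed to the table, 170 mm deep (x), 250 mm wide (y), rim 100 mm high, with a hinged lid. Origin: centre of its underside, on the table. x points from its front (robot's side) to its back, y to its left, z up; it stands turned by up to 0.3 rad either way.
- lid (a joint): Lid angle, rad: 0 shut, 1.45 at its stop. The lid (176x256x8 mm, 0.45 kg) turns about the box's back edge and falls shut by itself; lifting it takes 2 to 3 N at the bar. A bolt hidden in the box may have caught it, with no sign outside: caught, it gives 0.04 rad (9 mm at the bar), then stops hard; free, it goes on rising.
- lid_bar (a point): Middle of the lid's handle: a round bar 12 mm thick, 100 mm long along the box's y, in the plane of the lid, 50 mm before its front edge, on an arm at each end; at (-138, -40, 105) mm in the keeper's frame when shut, free space below. Pinch from above, fingers closing along the box's x, opened about 50 mm (wider hits the lid). It can pivot in the fingers, the hand staying upright.
- lid_hinge (a point): Middle of the hinge axis (along the box's y), at (85, 0, 105) mm in the keeper's frame. The bar lies 223 mm from this axis and, with the lid shut, at the same height. Mind the lamp behind the box's left: its head hangs 0.41 to 0.55 m above the table from about x = 0.60 to 0.89 and y = -0.05 to 0.13 of the robot's frame; bring the arm past in front of it.
- catch (a joint): Travel of the catch knob, m: 0 at the start, whether or not the lid is caught, up to 0.025 at the far end. It slides along the box's +y (outward, to the left, away from the handle) against about 2 N of friction and stays where it is left. Sliding it all the way draws back the hidden bolt, which then stays back.
- catch_knob (a point): Middle of the top of the catch knob: a black block, 18 mm (x) by 14 mm (y), 26 mm high, at (-112, 68, 110) mm in the keeper's frame at the start, 15 mm clear of the lid's front edge. It stands on the catch housing, a dark block on the left of the box's front, 48 mm deep, 78 mm wide, top at z = 83 mm, centre at (-109, 83) mm.
- kitchen_timer: Bystander: kitchen timer with a dome knob, 69 mm across, 46 high; stands loose on the table, origin under its centre. Not to be shifted.
- sugar_tin: Bystander: square tin, 73x69x62 mm; stands loose on the table, origin under its centre. Not to be shifted.
- ring_cutter_1: Bystander: large steel ring cutter, 70 mm across, 42 high; stands loose on the table, origin under its centre. Not to be shifted.
- ring_cutter_2: Bystander: small steel ring cutter, 54 mm across, 42 high; stands loose on the table, origin under its centre. Not to be shifted.
- piping_tip_1: Bystander: conical steel piping tip, 28 mm across, 40 high; stands loose on the table, origin under its centre. Not to be shifted.

How it is judged:
On the way, in this order (a step that is already met when the one before it is completed fails the run):
1. the lid has been tugged by the fingers (raised more than 0.02 rad) with the catch knob still where it was (less than 5 mm of travel) (value of joint lid above 0.02 rad and value of joint catch below 0.005 m and contact force between the fingers and keeper above 0.5 N), for 0.1 s.
2. the lid has come free and is raised past 0.4 rad by the fingers (value of joint lid above 0.4 rad and contact force between the fingers and keeper above 0.5 N), for 0.1 s.
At the end, for the whole second after the job is handed in: The lid stands still (under 0.05 rad/s) between 0.87 and 1.25 rad (50 to 72 degrees), its bar more than 0.25 m above the table, with the fingers pressing on it at over 0.5 N; every bystander is within 30 mm of its starting place (value of joint lid between 0.87 and 1.25 rad and velocity of joint lid between -0.05 and 0.05 rad/s and contact force between the fingers and keeper above 0.5 N and height (world z) of lid_bar above 0.25 m and distance of each of kitchen_timer, sugar_tin, ring_cutter_1, ring_cutter_2, piping_tip_1 from where it was at the start of the episode below 0.03 m); the arm keeps its last pose, push and grip.
It fails at once if a bystander is shifted by more than 30 mm (distance of any of kitchen_timer, sugar_tin, ring_cutter_1, ring_cutter_2, piping_tip_1 from where it was at the start of the episode above 0.03 m).
It also fails if it takes over 58 s, if anything falls off the work surface, if the arm or the gripper's body presses on something with over 40 N, if the wrist force passes 120 N, or if a joint passes its speed limit or range.

## Working session

There is one attempt and no reset: what is moved stays moved. The work goes in short steps, Python scripts to look and compute and a tool call to move; the robot and the scene stay as the last step left them, time stands still between calls to the robot, and variables do not carry over. Pictures are saved under pics/ and viewed, at most 10 in all, crops included, and the job is handed in when it is done.

Besides the shell and the picture viewer there is one more tool, called as name([rows], argument=value, ...), one row to a line, values as JSON. jog_arm: Moves the arm, as the interface text tells. Its arguments: {"type":"object","properties":{"moves":{"type":"array"},"hand":{"type":"number"},"newtons":{"type":"number"}},"required":["moves"]}

```bash
mkdir -p pics; python3 - <<'E'
from bench import *
import cv2,numpy as np
s=get_state();print(s)
for n in("scene","side"):
    d=snapshot(n);cv2.imwrite(f"pics/{n}0.png",d["pixels"][:,:,::-1]);np.savez(f"{n}0.npz",**d)
    print(n,d["fx"],d["cx"],d["cy"],np.round(d["pose"],3).tolist())
E
```

```text
{'time': 0.0, 'qpos': array([-1.29102364e+00,  4.23847084e-01,  1.63065920e+00, -6.97897705e-06,
        1.08855151e+00, -1.89912277e-02]), 'qd': array([ 0.00076635,  0.00103531,  0.00158392,  0.0028763 , -0.00133928,
        0.00066298]), 'joint_efforts': array([-7.81182134e-04, -5.44610167e+01, -2.73664784e+01,  6.44418737e-02,
        2.28663313e-02, -8.43858470e-05]), 'eef_pos': array([ 0.18384449, -0.59679832,  0.22190988]), 'eef_rot': array([ 9.88862741e-01,  1.48828566e-01, -9.83140143e-05, -7.25949531e-04]), 'contact_force': array([-0.38611909, -0.44097649,  0.75899228]), 'ft_torque': array([ 0.03513262, -0.01414291, -0.01325306]), 'gripper_force': 0.0, 'grip_width': 0.9980548463575679}
scene 427.61902095215936 319.96047457805696 197.07088037533913 [[-0.889, -0.338, 0.308, 0.08], [-0.457, 0.638, -0.619, 0.826], [0.012, -0.692, -0.722, 1.155], [0.0, 0.0, 0.0, 1.0]]
side 428.8383995817653 327.13732836995166 194.26318984329524 [[0.998, -0.026, 0.057, 0.458], [-0.061, -0.586, 0.808, -1.175], [0.012, -0.81, -0.587, 0.87], [0.0, 0.0, 0.0, 1.0]]
```

View pics/scene0.png

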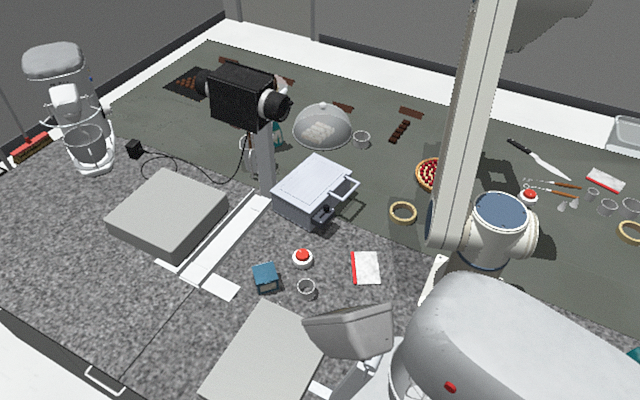

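View pics/side0.png

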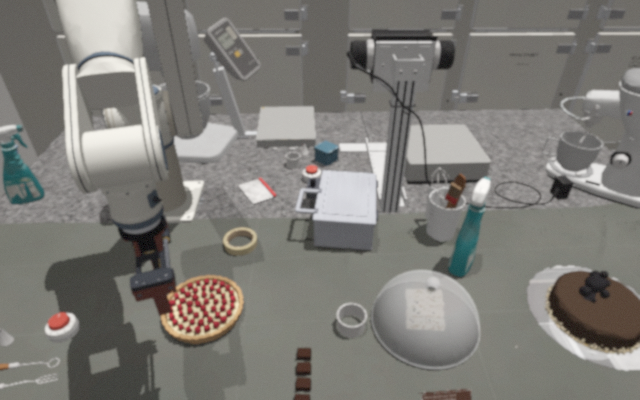

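The scene view shows the keeper's lid around (318,178), its bar near (347,188) and the knob near (322,211). The timer is at (302,258), the tin at (265,277), and the lamp head at (245,95) sits behind and to the left. In the side view the lid is around (345,192) and the bar at (307,203).

```bash
cat > h.py <<'E'
import numpy as np,cv2
def cloud(d):
    v,u=np.mgrid[0:400,0:640];z=d["depth"]
    P=np.stack([(u-d["cx"])/d["fx"]*z,(v-d["cy"])/d["fy"]*z,z],-1)
    W=P@d["pose"][:3,:3].T+d["pose"][:3,3];W[z==0]=np.nan;return W
E
python3 - <<'E'
from h import *
for n,(u0,u1,v0,v1) in dict(scene=(262,368,145,235),side=(290,390,160,255)).items():
    d=dict(np.load(n+"0.npz"));W=cloud(d)
    m=np.zeros((400,640),bool);m[v0:v1,u0:u1]=1
    m&=(abs(W[...,2]-.109)<.008)
    k,l,st,_=cv2.connectedComponentsWithStats(m.astype(np.uint8));i=1+np.argmax(st[1:,4]);
    p=W[l==i]; 
    print(n,"lid+bar z",np.median(p[:,2]),len(p))
    core=cv2.morphologyEx((l==i).astype(np.uint8),cv2.MORPH_OPEN,np.ones((9,9)))>0
    p=W[core];r=cv2.minAreaRect((p[:,:2]*1000).astype(np.float32));print("lid rect mm",r)
    w,h=r[1];a=r[2]
    yaw=np.deg2rad(a) if w<h else np.deg2rad(a-90)
    yaw=(yaw+np.pi/2)%np.pi-np.pi/2
    c=np.array(r[0])/1000;R=np.array([[np.cos(yaw),-np.sin(yaw)],[np.sin(yaw),np.cos(yaw)]])
    print("yaw",yaw,"centre",c)
    # local coordinates relative to lid centre
    q=(W[...,:2]-c)@R
    for nm,mm in (("bar",(q[...,0]<-.11)&(q[...,0]>-.18)&(abs(q[...,1]+.04)<.08)&(abs(W[...,2]-.108)<.01)),
                  ("knob",(q[...,0]<-.08)&(q[...,0]>-.15)&(abs(q[...,1]-.07)<.05)&(abs(W[...,2]-.109)<.006))):
        s=q[mm]; 
        if len(s):print(nm,len(s),"local med",np.median(s,0),s.min(0),s.max(0),"world",np.r_[np.median(W[mm],0)])
E
```

```text
scene lid+bar z 0.10990976274051256 2755
lid rect mm ((590.9041137695312, -127.33526611328125), (257.8781433105469, 180.02593994140625), 82.17665100097656)
yaw -0.13654319856556163 centre [ 0.59090411 -0.12733527]
bar 135 local med [-0.13873661 -0.03380673] [-0.14713908 -0.09337174] [-0.11027566  0.02003539] world [ 0.45045242 -0.14159048  0.10906302]
knob 78 local med [-0.08543644  0.07023944] [-0.12339232  0.02003539] [-0.08003063  0.11654738] world [ 0.51420811 -0.04350262  0.10786954]
side lid+bar z 0.1105131922231567 3239
lid rect mm ((592.3382568359375, -133.2373046875), (260.66448974609375, 180.55348205566406), 80.96460723876953)
yaw -0.1576973528943335 centre [ 0.59233826 -0.1332373 ]
bar 159 local med [-0.13481466 -0.05081677] [-0.14578384 -0.09716825] [-0.11006407  0.01533778] world [ 0.45278282 -0.16058623  0.10991839]
knob 71 local med [-0.08636345  0.06607305] [-0.12234805  0.02453975] [-0.08011851  0.11910102] world [ 0.5163718  -0.05047997  0.10942084]
```

jog_arm([
  {"travel": [0.03,-0.027,0],"rot": [0,0,-0.09]},
  {"travel": [0.07,-0.064,0],"rot": [0,0,-0.21]},
  {"travel": [0.11,-0.1,0],"rot": [0,0,-0.33]},
  {"travel": [0.15,-0.137,0],"rot": [0,0,-0.45]},
  {"travel": [0.19,-0.173,0],"rot": [0,0,-0.57]},
  {"travel": [0.23,-0.21,0],"rot": [0,0,-0.69]},
  {"travel": [0.26,-0.237,0],"rot": [0,0,-0.77]},
  {"travel": [0.28,-0.255,0],"rot": [0,0,-0.82]},
], hand=0.57, newtons=20)

```text
time: 1.1
eef_pos: [0.377, -0.2694, 0.2225]
eef_rot: [0.847, 0.532, -0.0, -0.0]
contact_force: [0.0, -0.0, -0.2]
grip_width: 0.572
gripper_force: 0.0
```

```bash
cat > m.py <<'E'
import sys
from bench import *
from h import *
from scipy.spatial.transform import Rotation as R
def to(t,yaw):
    s=get_state();r=R.from_quat(s["eef_rot"])
    y=r.as_matrix()[:,1];dy=(yaw-np.arctan2(y[1],y[0])+np.pi/2)%np.pi-np.pi/2
    print("pos",s["eef_pos"].round(4),"t",s["time"],"yaw err",dy.round(3),"F",s["contact_force"].round(2),"grip",s["grip_width"],s["gripper_force"])
    print("travel",r.inv().apply(np.array(t)-s["eef_pos"]).round(4),"rotvec",r.inv().apply([0,0,dy]).round(3),"tilt z",r.as_matrix()[:,2].round(3))
if __name__=="__main__":a=[float(x) for x in sys.argv[1:]];to(a[:3],a[3])
E
python3 m.py .449 -.150 .21 -.147
```

```text
pos [ 0.377  -0.2694  0.2225] t 1.1 yaw err 0.302 F [ 0.03 -0.01 -0.2 ] grip 0.5719745064662467 0.0
travel [0.1388 0.0131 0.0125] rotvec [ 0.    -0.    -0.302] tilt z [-0.  0. -1.]
```

jog_arm([
  {"travel": [0.03,0.003,0.003],"rot": [0,0,-0.07]},
  {"travel": [0.075,0.007,0.006],"rot": [0,0,-0.17]},
  {"travel": [0.115,0.011,0.01],"rot": [0,0,-0.26]},
  {"travel": [0.139,0.013,0.0125],"rot": [0,0,-0.302]},
  {"travel": [0.139,0.013,0.0125],"rot": [0,0,-0.302]},
])

```text
time: 1.72
eef_pos: [0.4492, -0.1506, 0.2098]
eef_rot: [0.757, 0.653, -0.0, -0.0]
contact_force: [0.2, -0.3, 0.6]
grip_width: 0.572
gripper_force: 0.0
```

```bash
python3 - <<'E'
from m import *
to([.449,-.150,.086],-.147)
for n in("wrist","scene"):
    d=snapshot(n);np.savez(n+"1.npz",**d);cv2.imwrite(f"pics/{n}1.png",d["pixels"][:,:,::-1])
d=dict(np.load("wrist1.npz"));P=np.linalg.inv(d["pose"])
c=np.array([.5916,-.1303]);s,k=np.sin(-.147),np.cos(-.147);Rm=np.array([[k,-s],[s,k]])
for nm,q in dict(barL=(-.138,.01,.111),barR=(-.138,-.09,.111),knob=(-.112,.068,.110),fl=(-.088,.128,.109),fr=(-.088,-.128,.109)).items():
    w=np.r_[c+Rm@q[:2],q[2],1];p=(P@w)[:3];th=np.arctan2(np.hypot(*p[:2]),p[2]);r=th/np.hypot(*p[:2])
    print(nm,w[:3].round(4),d["cx"]+d["fx"]*r*p[0],d["cy"]+d["fy"]*r*p[1])
E
```

```text
pos [ 0.4492 -0.1506  0.2098] t 1.725 yaw err 0.0 F [ 0.2  -0.29  0.6 ] grip 0.5717304862183045 0.0
travel [ 0.0006 -0.0002  0.1238] rotvec [ 0. -0. -0.] tilt z [-0.001  0.    -1.   ]
barL [ 0.4566 -0.1002  0.111 ] 321.5896395026925 139.62982320286707
barR [ 0.4419 -0.1991  0.111 ] 321.66030151489167 250.66715633650432
knob [ 0.4908 -0.0466  0.11  ] 352.86601265709874 71.3988114007848
fl [0.5233 0.0092 0.109 ] 379.85326739266463 7.278156647867377
fr [ 0.4858 -0.244   0.109 ] 372.91666341894313 284.4675430662552
```

View pics/wrist1.png

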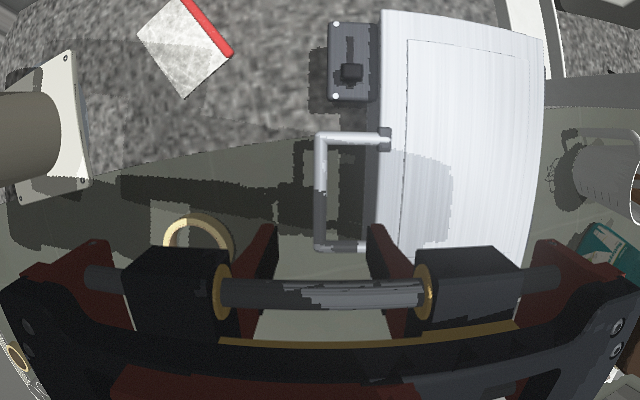

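The wrist view shows the bar from (321,137) to (321,248), the knob at (352,71) and the lid's front-left corner at (381,10). All match my projected model to within about 3 px, so I'll descend onto the bar.

jog_arm([
  {"travel": [0,0,0.025]},
  {"travel": [0,0,0.06]},
  {"travel": [0,0,0.095]},
  {"travel": [0,0,0.115]},
  {"travel": [0,0,0.124]},
  {"travel": [0,0,0.124]},
])

```text
validation failed for argument at $.mo...
```

jog_arm([
  {"travel": [0,0,0]},
  {"travel": [0,0,0]},
  {"travel": [0,0,0]},
  {"travel": [0,0,0]},
  {"travel": [0,0,0]},
  {"travel": [0,0,0]},
], hand=0, newtons=25)

```text
validation failed for argument at $.mo...
```

Rot is needed in each row.

jog_arm([
  {"travel": [0,0,0.025],"rot": [0,0,0]},
  {"travel": [0,0,0.06],"rot": [0,0,0]},
  {"travel": [0,0,0.095],"rot": [0,0,0]},
  {"travel": [0,0,0.115],"rot": [0,0,0]},
  {"travel": [0,0,0.124],"rot": [0,0,0]},
  {"travel": [0,0,0.124],"rot": [0,0,0]},
])

```text
time: 2.58
eef_pos: [0.4486, -0.1523, 0.0861]
eef_rot: [0.758, 0.652, -0.0, -0.0]
contact_force: [-0.5, -0.5, -1.1]
grip_width: 0.571
gripper_force: 0.0
```

jog_arm([
  {"travel": [0,0,0],"rot": [0,0,0]},
  {"travel": [0,0,0],"rot": [0,0,0]},
  {"travel": [0,0,0],"rot": [0,0,0]},
  {"travel": [0,0,0],"rot": [0,0,0]},
  {"travel": [0,0,0],"rot": [0,0,0]},
  {"travel": [0,0,0],"rot": [0,0,0]},
], hand=0, newtons=25)

```text
time: 3.32
eef_pos: [0.4469, -0.1513, 0.0861]
eef_rot: [0.758, 0.652, -0.001, -0.002]
contact_force: [-6.7, 0.7, 7.1]
grip_width: 0.125
gripper_force: 25.0
```

The grip closed at 11 mm, which fits the bar. Now a gentle tug.

jog_arm([
  {"travel": [0,0,-0.003],"rot": [0,0,0]},
  {"travel": [0,0,-0.007],"rot": [0,0,0]},
  {"travel": [0,0,-0.007],"rot": [0,0,0]},
  {"travel": [0,0,-0.007],"rot": [0,0,0]},
])

```text
time: 3.82
eef_pos: [0.447, -0.1513, 0.0926]
eef_rot: [0.758, 0.652, -0.001, -0.002]
contact_force: [-6.2, -0.7, -3.3]
grip_width: 0.126
gripper_force: 25.0
```

jog_arm([
  {"travel": [0,0,-0.002],"rot": [0,0,0]},
  {"travel": [0,0,-0.004],"rot": [0,0,0]},
  {"travel": [0,0,-0.006],"rot": [0,0,0]},
  {"travel": [0,0,-0.006],"rot": [0,0,0]},
])

```text
time: 4.32
eef_pos: [0.4472, -0.1513, 0.0974]
eef_rot: [0.758, 0.652, -0.001, -0.002]
contact_force: [0.2, -2.8, -25.7]
grip_width: 0.129
gripper_force: 25.0
```

Force jumped from 3 to 26 N after about 10 mm of rise, so the lid is caught. I'll lower it, release, and go to the knob.

jog_arm([
  {"travel": [0,0,0.005],"rot": [0,0,0]},
  {"travel": [0,0,0.01],"rot": [0,0,0]},
  {"travel": [0,0,0.012],"rot": [0,0,0]},
  {"travel": [0,0,0.012],"rot": [0,0,0]},
])

```text
time: 4.82
eef_pos: [0.447, -0.1512, 0.0868]
eef_rot: [0.758, 0.652, -0.001, -0.002]
contact_force: [-8.4, -0.3, -1.8]
grip_width: 0.13
gripper_force: 25.0
```

jog_arm([
  {"travel": [0,0,0],"rot": [0,0,0]},
  {"travel": [0,0,0],"rot": [0,0,0]},
  {"travel": [0,0,0],"rot": [0,0,0]},
  {"travel": [0,0,0],"rot": [0,0,0]},
  {"travel": [0,0,-0.02],"rot": [0,0,0]},
  {"travel": [0,0,-0.055],"rot": [0,0,0]},
  {"travel": [0,0,-0.075],"rot": [0,0,0]},
  {"travel": [0,0,-0.075],"rot": [0,0,0]},
], hand=0.57)

```text
time: 5.82
eef_pos: [0.4501, -0.1522, 0.1635]
eef_rot: [0.758, 0.652, 0.001, 0.002]
contact_force: [-0.4, -0.4, -0.3]
grip_width: 0.572
gripper_force: 0.0
```

```bash
python3 - <<'E'
from m import *
c=np.array([.5916,-.1303]);s,k=np.sin(-.147),np.cos(-.147);Rm=np.array([[k,-s],[s,k]])
to(np.r_[c+Rm@[-.112,.038],.160],-.147)
E
```

```text
pos [ 0.4501 -0.1522  0.1635] t 5.825 yaw err 0.003 F [-0.41 -0.36 -0.31] grip 0.571876023153744 0.0
travel [0.0804 0.0245 0.0036] rotvec [-0.     0.    -0.003] tilt z [ 0.004 -0.001 -1.   ]
```

jog_arm([
  {"travel": [0.025,0.007,0],"rot": [0,0,0]},
  {"travel": [0.06,0.017,0],"rot": [0,0,0]},
  {"travel": [0.08,0.022,0],"rot": [0,0,0]},
  {"travel": [0.08,0.022,0],"rot": [0,0,0]},
  {"travel": [0.08,0.022,0],"rot": [0,0,0]},
  {"travel": [0.08,0.022,0],"rot": [0,0,0]},
], hand=0)

```text
time: 6.58
eef_pos: [0.4822, -0.0766, 0.1618]
eef_rot: [0.758, 0.652, -0.0, -0.0]
contact_force: [-0.5, -0.1, -0.5]
grip_width: 0.001
gripper_force: 0.0
```

```bash
python3 - <<'E'
from m import *
to([.4908,-.0766,.092],-.147)
d=snapshot("wrist");cv2.imwrite("pics/wrist2.png",d["pixels"][:,:,::-1])
E
```

```text
pos [ 0.4822 -0.0766  0.1618] t 6.575 yaw err 0.004 F [-0.5  -0.07 -0.52] grip 0.0014112220916182984 0.0
travel [0.0013 0.0086 0.0698] rotvec [-0.    -0.    -0.004] tilt z [-0.001  0.    -1.   ]
```

View pics/wrist2.png

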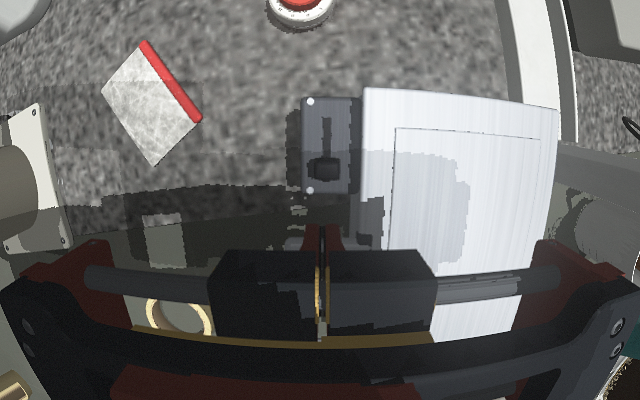

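The wrist view shows the knob at (325,167), with the shut fingers' closing plane at column 322, so they line up to about 3 mm. The slot runs left from the knob, towards (325,120). I'll descend beside the knob and push.

jog_arm([
  {"travel": [0,0.003,0.02],"rot": [0,0,0]},
  {"travel": [0,0.003,0.045],"rot": [0,0,0]},
  {"travel": [0,0.003,0.063],"rot": [0,0,0]},
  {"travel": [0,0.003,0.069],"rot": [0,0,0]},
  {"travel": [0,0.003,0.069],"rot": [0,0,0]},
])

```text
time: 7.25
eef_pos: [0.4855, -0.0767, 0.0931]
eef_rot: [0.758, 0.652, -0.0, -0.0]
contact_force: [-0.4, 0.9, -0.2]
grip_width: 0.007
gripper_force: 0.0
```

jog_arm([
  {"travel": [0.008,0,0],"rot": [0,0,0]},
  {"travel": [0.014,0,0],"rot": [0,0,0]},
  {"travel": [0.02,0,0],"rot": [0,0,0]},
  {"travel": [0.025,0,0],"rot": [0,0,0]},
  {"travel": [0.03,0,0],"rot": [0,0,0]},
  {"travel": [0.033,0,0],"rot": [0,0,0]},
  {"travel": [0.033,0,0],"rot": [0,0,0]},
])

```text
time: 8.12
eef_pos: [0.4902, -0.0434, 0.093]
eef_rot: [0.758, 0.652, -0.0, -0.0]
contact_force: [0.1, 0.7, 0.6]
grip_width: 0.005
gripper_force: 0.0
```

jog_arm([
  {"travel": [0.003,0,0],"rot": [0,0,0]},
  {"travel": [0.005,0,0],"rot": [0,0,0]},
  {"travel": [0.007,0,0],"rot": [0,0,0]},
])

```text
time: 8.5
eef_pos: [0.491, -0.0384, 0.093]
eef_rot: [0.757, 0.653, -0.001, 0.001]
contact_force: [-3.3, -21.2, 1.2]
grip_width: 0.003
gripper_force: 11.0
```

jog_arm([
  {"travel": [0.002,0,0],"rot": [0,0,0]},
  {"travel": [0.004,0,0],"rot": [0,0,0]},
])

```text
time: 8.75
eef_pos: [0.4911, -0.0379, 0.0932]
eef_rot: [0.757, 0.654, -0.003, 0.002]
contact_force: [-6.7, -46.9, 3.4]
grip_width: 0.003
gripper_force: 23.5
```

```bash
python3 - <<'E'
from m import *
to([.4908,-.0766,.092],-.147)
d=snapshot("wrist");cv2.imwrite("pics/wrist3.png",d["pixels"][:,:,::-1])
E
```

```text
pos [ 0.4911 -0.0379  0.0932] t 8.75 yaw err -0.001 F [ -6.66 -46.93   3.41] grip 0.0032444929898021446 23.46126437187195
travel [-0.0383  0.0054  0.0015] rotvec [0.    0.    0.001] tilt z [-0.002 -0.008 -1.   ]
```

View pics/wrist3.png

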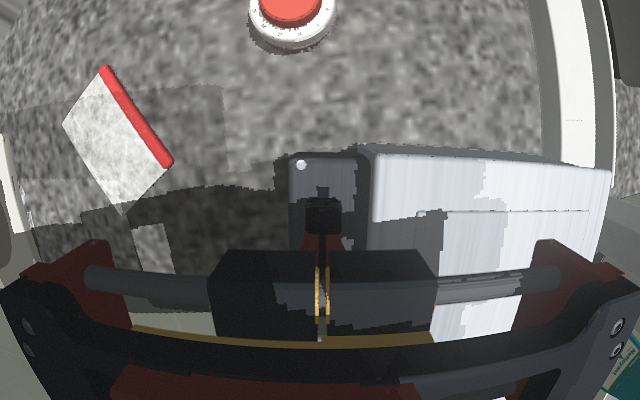

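The view shows the knob at (323,213) near the far end of its slot. The push stopped hard at 47 N after the expected 38 mm, so the catch is fully slid. Next I back off, lift and return to the bar.

jog_arm([
  {"travel": [-0.008,0,0],"rot": [0,0,0]},
  {"travel": [-0.016,0,0],"rot": [0,0,0]},
  {"travel": [-0.016,0,-0.025],"rot": [0,0,0]},
  {"travel": [-0.016,0,-0.06],"rot": [0,0,0]},
  {"travel": [-0.016,0,-0.085],"rot": [0,0,0]},
  {"travel": [-0.016,0,-0.085],"rot": [0,0,0]},
])

```text
time: 9.55
eef_pos: [0.4911, -0.0486, 0.1798]
eef_rot: [0.758, 0.652, 0.001, 0.001]
contact_force: [0.2, -0.3, -0.9]
grip_width: 0.008
gripper_force: 0.0
```

```bash
python3 m.py .448 -.151 .178 -.147
```

```text
pos [ 0.4911 -0.0486  0.1798] t 9.55 yaw err 0.003 F [ 0.2  -0.3  -0.85] grip 0.008165326215038574 0.0
travel [-0.1077 -0.0273  0.0016] rotvec [ 0.     0.    -0.003] tilt z [ 0.004 -0.    -1.   ]
```

jog_arm([
  {"travel": [-0.03,-0.007,0],"rot": [0,0,0]},
  {"travel": [-0.07,-0.018,0],"rot": [0,0,0]},
  {"travel": [-0.1,-0.025,0],"rot": [0,0,0]},
  {"travel": [-0.108,-0.027,0],"rot": [0,0,0]},
  {"travel": [-0.108,-0.027,0],"rot": [0,0,0]},
  {"travel": [-0.108,-0.027,0],"rot": [0,0,0]},
], hand=0.57)

```text
time: 10.3
eef_pos: [0.4472, -0.1507, 0.1779]
eef_rot: [0.758, 0.652, 0.0, -0.0]
contact_force: [0.7, -0.5, 0.6]
grip_width: 0.569
gripper_force: 0.0
```

```bash
python3 m.py .448 -.151 .086 -.147
```

```text
pos [ 0.4472 -0.1507  0.1779] t 10.3 yaw err 0.002 F [ 0.75 -0.55  0.64] grip 0.5690808946700738 0.0
travel [-0.0002  0.0009  0.0919] rotvec [ 0.    -0.    -0.002] tilt z [-0.  0. -1.]
```

jog_arm([
  {"travel": [0,0,0.025],"rot": [0,0,0]},
  {"travel": [0,0,0.06],"rot": [0,0,0]},
  {"travel": [0,0,0.085],"rot": [0,0,0]},
  {"travel": [0,0,0.092],"rot": [0,0,0]},
  {"travel": [0,0,0.092],"rot": [0,0,0]},
])

```text
time: 10.92
eef_pos: [0.4472, -0.151, 0.0862]
eef_rot: [0.758, 0.652, -0.0, -0.0]
contact_force: [-0.4, -0.2, 0.9]
grip_width: 0.57
gripper_force: 0.0
```

jog_arm([
  {"travel": [0,0,0],"rot": [0,0,0]},
  {"travel": [0,0,0],"rot": [0,0,0]},
  {"travel": [0,0,0],"rot": [0,0,0]},
  {"travel": [0,0,0],"rot": [0,0,0]},
  {"travel": [0,0,0],"rot": [0,0,0]},
  {"travel": [0,0,0],"rot": [0,0,0]},
], hand=0, newtons=25)

```text
time: 11.68
eef_pos: [0.4469, -0.1516, 0.0863]
eef_rot: [0.758, 0.652, -0.0, -0.0]
contact_force: [-1.8, -0.5, 4.5]
grip_width: 0.127
gripper_force: 25.0
```

```bash
cat > arc.py <<'E'
from m import *
# bar position relative to shut: radius .223; tool y ~ box +x, tool z down
s=get_state();r=R.from_quat(s["eef_rot"]);print(s["eef_pos"],s["contact_force"].round(1))
th=np.linspace(0,1.05,22)
for t in th:print(round(t,3),"ytool",round(.223*(1-np.cos(t)),4),"ztool",round(-.223*np.sin(t),4),"world z TCP",round(.086+.223*np.sin(t),3))
E
python3 arc.py; python3 m.py .448 -.151 .086 -.147
```

```text
[ 0.44688033 -0.15155162  0.08633635] [-1.8 -0.5  4.5]
0.0 ytool 0.0 ztool -0.0 world z TCP 0.086
0.05 ytool 0.0003 ztool -0.0111 world z TCP 0.097
0.1 ytool 0.0011 ztool -0.0223 world z TCP 0.108
0.15 ytool 0.0025 ztool -0.0333 world z TCP 0.119
0.2 ytool 0.0044 ztool -0.0443 world z TCP 0.13
0.25 ytool 0.0069 ztool -0.0552 world z TCP 0.141
0.3 ytool 0.01 ztool -0.0659 world z TCP 0.152
0.35 ytool 0.0135 ztool -0.0765 world z TCP 0.162
0.4 ytool 0.0176 ztool -0.0868 world z TCP 0.173
0.45 ytool 0.0222 ztool -0.097 world z TCP 0.183
0.5 ytool 0.0273 ztool -0.1069 world z TCP 0.193
0.55 ytool 0.0329 ztool -0.1166 world z TCP 0.203
0.6 ytool 0.039 ztool -0.1259 world z TCP 0.212
0.65 ytool 0.0455 ztool -0.135 world z TCP 0.221
0.7 ytool 0.0524 ztool -0.1437 world z TCP 0.23
0.75 ytool 0.0598 ztool -0.152 world z TCP 0.238
0.8 ytool 0.0676 ztool -0.16 world z TCP 0.246
0.85 ytool 0.0758 ztool -0.1675 world z TCP 0.254
0.9 ytool 0.0844 ztool -0.1747 world z TCP 0.261
0.95 ytool 0.0933 ztool -0.1814 world z TCP 0.267
1.0 ytool 0.1025 ztool -0.1876 world z TCP 0.274
1.05 ytool 0.112 ztool -0.1934 world z TCP 0.279
pos [ 0.4469 -0.1516  0.0863] t 11.675 yaw err 0.003 F [-1.83 -0.54  4.49] grip 0.12679754155025366 24.995498657226562
travel [0.0007 0.001  0.0003] rotvec [ 0.    -0.    -0.003] tilt z [-0.  0. -1.]
```

jog_arm([
  {"travel": [0,0.0003,-0.006],"rot": [0,0,0]},
  {"travel": [0,0.001,-0.018],"rot": [0,0,0]},
  {"travel": [0,0.0025,-0.033],"rot": [0,0,0]},
  {"travel": [0,0.0044,-0.0443],"rot": [0,0,0]},
  {"travel": [0,0.0044,-0.0443],"rot": [0,0,0]},
])

```text
time: 12.3
eef_pos: [0.4513, -0.1522, 0.1314]
eef_rot: [0.758, 0.652, 0.0, 0.0]
contact_force: [-3.2, -2.5, -2.1]
grip_width: 0.129
gripper_force: 25.0
```

The lid rises with only 2 N, so it is free. I'll continue along the arc from 0.2 to 0.6 rad.

jog_arm([
  {"travel": [0,0.0025,-0.011],"rot": [0,0,0]},
  {"travel": [0,0.0056,-0.0216],"rot": [0,0,0]},
  {"travel": [0,0.0091,-0.0322],"rot": [0,0,0]},
  {"travel": [0,0.0132,-0.0425],"rot": [0,0,0]},
  {"travel": [0,0.0178,-0.0527],"rot": [0,0,0]},
  {"travel": [0,0.0229,-0.0626],"rot": [0,0,0]},
  {"travel": [0,0.0285,-0.0723],"rot": [0,0,0]},
  {"travel": [0,0.0346,-0.0816],"rot": [0,0,0]},
])

```text
time: 13.3
eef_pos: [0.4833, -0.1573, 0.2125]
eef_rot: [0.758, 0.652, -0.002, -0.002]
contact_force: [-10.4, -3.8, 2.6]
grip_width: 0.129
gripper_force: 25.0
```

```bash
python3 m.py .448 -.151 .086 -.147
```

```text
pos [ 0.4833 -0.1573  0.2125] t 13.3 yaw err 0.003 F [-10.39  -3.79   2.57] grip 0.1288353832439205 24.97946798801422
travel [ 0.001  -0.0352  0.1266] rotvec [-0.    -0.    -0.003] tilt z [-0.005  0.    -1.   ]
```

jog_arm([
  {"travel": [0,0.006,-0.0091],"rot": [0,0,0]},
  {"travel": [0,0.0125,-0.0178],"rot": [0,0,0]},
  {"travel": [0,0.02,-0.0261],"rot": [0,0,0]},
  {"travel": [0,0.0275,-0.0341],"rot": [0,0,0]},
  {"travel": [0,0.036,-0.0416],"rot": [0,0,0]},
  {"travel": [0,0.0445,-0.0488],"rot": [0,0,0]},
  {"travel": [0,0.0535,-0.0555],"rot": [0,0,0]},
  {"travel": [0,0.0625,-0.0617],"rot": [0,0,0]},
])

```text
time: 14.3
eef_pos: [0.5461, -0.1673, 0.2761]
eef_rot: [0.758, 0.652, -0.001, -0.0]
contact_force: [-11.1, -4.1, 10.7]
grip_width: 0.127
gripper_force: 25.0
```

jog_arm([
  {"travel": [0,0.003,-0.002],"rot": [0,0,0]},
  {"travel": [0,0.006,-0.0036],"rot": [0,0,0]},
  {"travel": [0,0.006,-0.0036],"rot": [0,0,0]},
  {"travel": [0,0.006,-0.0036],"rot": [0,0,0]},
  {"travel": [0,0.006,-0.0036],"rot": [0,0,0]},
  {"travel": [0,0.006,-0.0036],"rot": [0,0,0]},
])

```text
time: 15.05
eef_pos: [0.5525, -0.1684, 0.2799]
eef_rot: [0.758, 0.652, -0.001, 0.0]
contact_force: [-10.6, -4.3, 14.1]
grip_width: 0.131
gripper_force: 25.0
```

```bash
python3 - <<'E'
from m import *
to([.448,-.151,.086],-.147)
d=snapshot("side");cv2.imwrite("pics/side4.png",d["pixels"][:,:,::-1])
W=cloud(d);c=np.array([.5916,-.1303]);s,k=np.sin(-.147),np.cos(-.147);Rm=np.array([[k,-s],[s,k]])
q=(W[...,:2]-c)@Rm;m=(W[...,2]>.14)&(W[...,2]<.24)&(abs(q[...,1]+.02)<.11)&(q[...,0]>-.06)&(q[...,0]<.08)
x=.085-q[m][:,0];z=W[m][:,2]-.105;print(m.sum(),"lid angle",np.median(np.arctan2(z,x)))
E
```

```text
pos [ 0.5525 -0.1684  0.2799] t 15.05 yaw err 0.003 F [-10.58  -4.27  14.11] grip 0.13105238401572167 25.014223158359528
travel [ 0.0019 -0.1058  0.194 ] rotvec [-0.    -0.    -0.003] tilt z [-0.001 -0.002 -1.   ]
1044 lid angle 1.0720142443598293
```

View pics/side4.png

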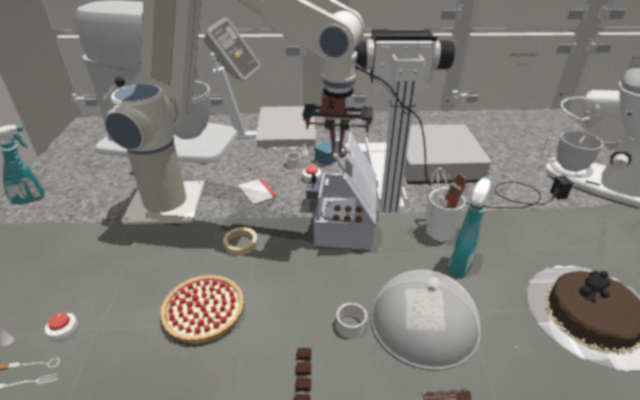

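The side view shows the lid held open at about (355,175) by the fingers, with everything else in place. The lid angle measures about 1.05 rad and it is standing still.

```bash
python3 -c "
from bench import *
print(abs(get_state()['qd']).max());print(close_job())"
```

```text
0.0017896783280194153
the job is handed in; nothing more can be done
None
```

The lid was caught on the first tug, so I slid the catch fully outward, raised the lid to about 60° (measured 1.05 rad), and handed the job in with the hand holding it still; no bystander was touched, and the judge's result was not shown.

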